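# Wedge the stop slide into the checking fixture

## Robot

A 6-joint arm with a two-finger parallel gripper is mounted at the origin on the work surface. World frame = base frame: x ahead of the robot, y to its left, z up, the work surface at z = 0. Lengths are in m, angles in rad, forces in N, time in s.
With the tool pointing down it reaches from about 0.225 to 0.875 m from the base axis. Payload 3.4 kg.
Tool frame: the origin (TCP) lies at the very end of the fingers, on their centre line; the grasp point (between the pads) lies 19 mm behind it; z points along the fingers, y is the direction in which the jaws open and shut (so a half turn about z gives the same grasp; the last joint's range is limited). The gripper opens to 85 mm and grips with 20 to 120 N. Pads are 22 mm wide; open, the fingers measure 114 mm over their backs; the gripper's body (76 mm by 85 mm) begins 54 mm behind the grasp point. The pads swing forward as they close: fully open they stand 13 mm farther back than shut.
Start: joints at [1.208, 0.276, 1.505, -0, 1.361, -0.121], TCP at [0.138, 0.558, 0.231] pointing down, gripper open.
Joint ranges: [-2.89, 2.89], [-0.75, 2.08], [0.22, 2.7], [-1.18, 4.32], [0.11, 2.71], [-2.7, 2.7]. Speed limits (rad/s): [2.57, 2.57, 3.14, 3.14, 3.14, 3.14].

## Interface

Orientations are given as a unit quaternion [w, x, y, z].
In Python, from rig import manip gives the robot as it stands. The module is installed in compiled form; this text tells all that it offers.
- The arm moves only by the tool carry_out, never from a script. Its argument "moves" is one flat list of numbers, 5 for each row, row after row: the opening in per cent of the stroke, from 0 (shut) to 100 (fully open), then the shift along the world's x, y, z in cm, then the turn about the world's z in rad. A call has exactly 10 rows; each row shifts and turns the commanded pose from where the row before left it; what a row does not reach is not made up. A row lasts 1/10 s, in which the tool goes at most 50 mm and 8.59 degrees, less where a joint would pass 70% of its speed; a pose out of reach is approached as far as the arm can. A call is refused whole if a number of a shift passes 5 or a number of a turn 0.15, either way. A call with a gripper value outside its range is refused whole. The fingers move at their own pace and stop on an object; "squeeze" is the grip in N (left out, the last holds). Time passes only in rows, so rows that do not move let the fingers close, or fill a call up. It gives the time, the measured TCP pose, the force and the opening at its end, in the units of the state.
- manip.get_state(): the state, without advancing time (a new reading comes with each control period).
- manip.get_image(name): name is "scene" or "top" or "wrist"; returns the picture (480x640x3 uint8, red, green, blue); there is no depth.
- manip.camera_info(name): a dict with "fov_y" (degrees; the focal length in pixels is half the picture's height over the tangent of half this angle, whatever the lens; pixels are square), "cx", "cy" (the principal point, pixels), "dist" ([k1, k2, p1, p2, k3] as OpenCV has them; the pictures are not rectified), "rvec" (rotation vector, rad) and "tvec" (3), from world to camera coordinates, as OpenCV has them; the wrist camera has in their place "hand_eye" (4x4, takes a point from camera to tool coordinates, whose origin is the TCP and whose axes are the flange's). Camera axes: x right, y down, z forward; pixel columns grow to the right and rows downward; lengths in m; the calibration is good to about 2 mm. A picture is of the moment at which its call begins: read the wrist's pose just before it. camera_info takes no time and is no camera call.
- manip.sign_off(): hands the job in, once; it reports no verdict.
The state is a dict: "clock": time; "qpos": joint angles; "qd": joint speeds; "effort": joint torques, N m; "position": TCP position; "ee_rot": TCP orientation; "contact_force": force on the tool from outside, world axes, zero at the start; "moment": the same for the moment, N m; "width": finger opening in m.
Only numpy, scipy, OpenCV 4.12 (cv2) and the standard library are available. Lean on these libraries where they do the work, as an engineer would, in place of code of your own. Each camera call takes 0.05 s, during which the arm holds its last target. There are 200 camera calls.

## Task

Fit the dovetailed stop slide to the checking fixture: pick it up by its square post, enter it narrow end first at the wide mouth of the tapered way, and push it along the way, firmly but without ramming it (about 15 N), until it wedges tight. Then let go and leave it there, and do not disturb the gauges and the vee block nearby.

Things in the scene. Friction and masses are not known exactly. Their poses are not given: they have to be found in the camera images.
- slide: Loose steel stop slide, 0.45 kg: dovetail wedge 70 long (x), 16 high, 48 wide underneath and 29.5 on top at its middle (flanks lean in 30 degrees). Tapers 4 degrees a side: underneath 53 wide at the back end, 43 at the narrow end, from which a brass button (10 across, 10 long) sticks out at mid height. Origin: centre of the underside; x to the narrow end, z up. Starts flat on the bench.
- post (a point): Centre of the slide's grip, a dark square post 20 x 20 standing on the middle of its top from 16 to 58 above the underside, faces square to the slide's x and y. This point is 42 above the underside; a finger can also push on the flat back end of the slide, which stays outside the mouth (by 2 to 37) when tight.
- fixture: Fixed checking fixture, dark steel base plate 190 x 120 x 20. Origin on its underside; x along the way in the push direction, z up; spans x -90 to 100, y -60 to 60. Its top (z 20) is the way's floor: a clear flat apron from x -90 to 20, then the way between two steel rails to x 100.
- mouth (a point): Middle of the way's wide mouth, on the floor: x 20, y 0, z 20 of the fixture. The gap at floor level is about 50 here, 39 at the far end (x 100), and 16 less at the rails' top (14 above the floor): undercut and tapered like the slide, which can only come in here, lying flat. The gib's setting adds or takes up to 2.2.
- seat (a point): Point on the way's floor at x 35, y 0, z 20 of the fixture, where the slide's origin is when tight with the gib in its middle setting. The gib is set anew each time, unmeasured, so the tight place is anywhere within 17 mm before or beyond this point (and 1.1 to the side): only the push force tells. Sliding up to there takes 1 to 3 N (oiled steel); then about 1 mm more adds 15 N.
- rail: The fixed rail on the +y side of the way (the gib, with brass screws, is on the -y side), part of the fixture, with its frame raised by 20. The slide's pressure on this rail shows how tight it is: about 15 to 25 N after a 15 N push, and it keeps that grip by itself; over 36 N is ramming.
- ring_gauge: Bystander: loose steel ring, 52 across, 18 high, lying flat beyond the fixture; origin under its centre.
- plug_gauge: Bystander: loose double-ended plug gauge, 125 long, 22 across, lying beyond the fixture; origin underneath its middle, x along it.
- vee_block: Bystander: loose dark steel block 50 x 40 x 30 with a vee groove along its top, beyond the fixture; origin under its centre.
Not all that is in view belongs to the job. Several things look just like the slide: the one meant starts farthest from the robot's base.

How it is judged:
By the outcome, as a careful person would: the job done as asked, in the order asked, and still so for the second after the job is handed in, with the robot touching nothing.
It also fails if it takes over 58 s, if anything falls off the work surface, if the arm or the gripper's body presses on something with over 40 N, if the wrist force passes 120 N, or if a joint passes its speed limit or range.

## Working session

There is one attempt and no reset: what is moved stays moved. The work goes in short steps, Python scripts to look and compute and a tool call to move; the robot and the scene stay as the last step left them, time stands still between calls to the robot, and variables do not carry over. Pictures are saved under pics/ and viewed, about 8 in all and at most 12, crops included, and the job is handed in when it is done.

Besides the shell and the picture viewer there is one more tool, called after "Call:" as name(argument=value, ...), one argument or row to a line, values as JSON. carry_out: Moves the arm, as the interface text tells. Its arguments: {"type":"object","properties":{"moves":{"type":"array","items":{"type":"number"}},"squeeze":{"type":"number"}},"required":["moves"]}

```bash
mkdir -p pics; python3 - <<'E'
from rig import manip
import cv2
for n in("top","scene"):
    cv2.imwrite(f"pics/{n}0.png",manip.get_image(n)[:,:,::-1])
    print(manip.camera_info(n))
print(manip.camera_info("wrist"))
print(manip.get_state())
E
```

```text
{'fov_y': 53.25959865796166, 'cx': 324.30810458678604, 'cy': 235.77213027328398, 'dist': array([-0.0868113,  0.       ,  0.       ,  0.       ,  0.       ]), 'rvec': array([ 2.21780193, -2.19764603,  0.05383401]), 'tvec': array([-0.07097282,  0.586273  ,  1.0323903 ])}
{'fov_y': 53.27413473416743, 'cx': 322.10290658317905, 'cy': 238.26519779998347, 'dist': array([0.02540749, 0.        , 0.        , 0.        , 0.        ]), 'rvec': array([ 1.0780727 ,  2.21595983, -1.14133717]), 'tvec': array([ 0.40980363, -0.20711361,  1.27144313])}
{'fov_y': 61.27911830257489, 'cx': 321.19687197942585, 'cy': 230.60186629328683, 'dist': array([-0.0920897,  0.       ,  0.       ,  0.       ,  0.       ]), 'hand_eye': array([[-5.33814435e-05, -9.47955866e-01, -3.18401747e-01,
         8.26750921e-02],
       [ 9.99999959e-01, -1.40643058e-04,  2.51072651e-04,
         8.24590270e-04],
       [-2.82786788e-04, -3.18401721e-01,  9.47955835e-01,
        -1.42514792e-01],
       [ 0.00000000e+00,  0.00000000e+00,  0.00000000e+00,
         1.00000000e+00]])}
{'clock': 0.1, 'qpos': array([ 1.20801482e+00,  2.76501460e-01,  1.50600587e+00, -7.27238382e-06,
        1.36072707e+00, -1.21044040e-01]), 'qd': array([-0.00133602, -0.0031514 , -0.00314663, -0.00067868, -0.00046271,
        0.001301  ]), 'effort': array([ 1.90330473e-03, -4.17697477e+01, -2.46408784e+01, -4.45393039e-05,
        5.84942507e-03, -2.71303185e-05]), 'position': array([0.13750896, 0.55781831, 0.23054377]), 'ee_rot': array([-1.93196687e-04,  1.20573854e-01,  9.92704020e-01, -7.97823564e-04]), 'contact_force': array([-0.22062377, -0.77325142, -0.01497026]), 'moment': array([-0.03179819, -0.04306836, -0.02026374]), 'width': 0.08522530226707187}
```

View pics/top0.png

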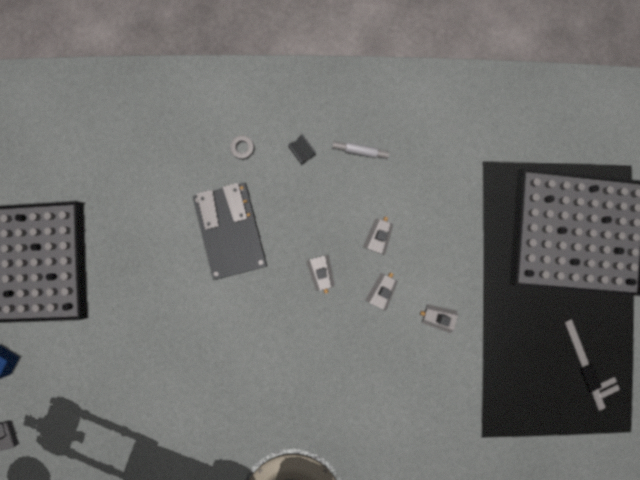

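View pics/scene0.png

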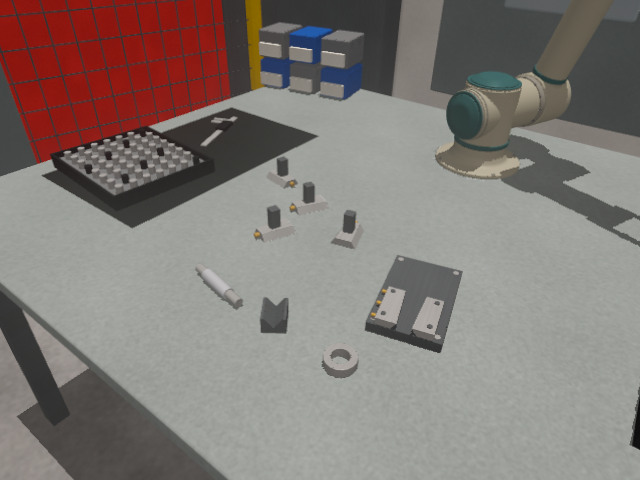

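The top view shows four slide lookalikes, at about (380,236), (320,273), (382,290) and (440,318). The fixture is at (230,230) with its mouth toward the robot. The ring is at (242,148), the vee block at (302,150) and the plug at (360,150). The scene view agrees with this. Next I compute positions and view enlarged crops.

```bash
cat > h.py <<'E'
from rig import manip
import numpy as np, cv2
from scipy.spatial.transform import Rotation as R
def cam(n,st=None):
    c=manip.camera_info(n); f=240/np.tan(np.radians(c["fov_y"]/2))
    K=np.array([[f,0,c["cx"]],[0,f,c["cy"]],[0,0,1]])
    if n=="wrist":
        q=st["ee_rot"]; T=np.eye(4); T[:3,:3]=R.from_quat([q[1],q[2],q[3],q[0]]).as_matrix(); T[:3,3]=st["position"]
        M=np.linalg.inv(T@c["hand_eye"])
    else:
        M=np.eye(4); M[:3,:3]=cv2.Rodrigues(c["rvec"])[0]; M[:3,3]=c["tvec"]
    return K,c["dist"],M
def unproj(C,px,z):
    K,d,M=C; u=cv2.undistortPoints(np.float64(px).reshape(-1,1,2),K,d)[:,0]
    r=np.c_[u,np.ones(len(u))]@M[:3,:3]; o=-M[:3,:3].T@M[:3,3]
    return o+r*((z-o[2])/r[:,2])[:,None]
def proj(C,P):
    K,d,M=C; return cv2.projectPoints(np.float64(P),cv2.Rodrigues(M[:3,:3])[0],M[:3,3],K,d)[0][:,0]
E
python3 - <<'E'
from h import *
C=cam("top")
print("slides",unproj(C,[(380,236),(320,273),(382,290),(440,318)],.02))
print("fixture corners",unproj(C,[(194,192),(246,183),(266,265),(213,278)],.02))
print("others",unproj(C,[(242,148),(302,150),(360,151)],.0))
im=cv2.imread("pics/top0.png")
a=cv2.resize(im[170:290,180:280],None,fx=4,fy=4,interpolation=2); b=cv2.resize(im[170:290,300:400],None,fx=4,fy=4,interpolation=2)
cv2.imwrite("pics/c1.png",np.hstack([a,b]))
E
```

```text
slides [[ 0.5872067  -0.18628661  0.02      ]
 [ 0.50611192 -0.05694651  0.02      ]
 [ 0.47043116 -0.19129006  0.02      ]
 [ 0.41023614 -0.31835674  0.02      ]]
fixture corners [[0.67939182 0.21935772 0.02      ]
 [0.69985925 0.10585432 0.02      ]
 [0.52226649 0.05977323 0.02      ]
 [0.49297378 0.17429652 0.02      ]]
others [[ 0.78132445  0.11940909  0.        ]
 [ 0.77786195 -0.01439515  0.        ]
 [ 0.77713001 -0.14360307  0.        ]]
```

View pics/c1.png

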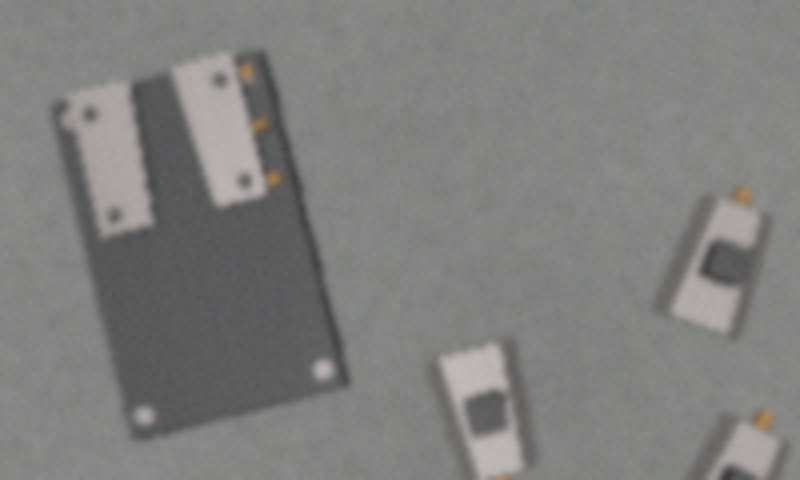

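The target is the slide at (0.587,-0.186), 0.616 m out; the others are at about 0.51 m. In the crop its button points away from the robot, yaw about -0.29. The fixture's yaw is about +0.245, with the gib and its brass screws on the right. Next I look at the fixture from near.

Call:
carry_out(
  moves=[100, 4.3, -4.3, 0, 0, 100, 4.3, -4.3, 0, 0, 100, 4.3, -4.3, 0, 0, 100, 4.3, -4.3, 0, 0, 100, 4.3, -4.3, 0, 0, 100, 4.3, -4.3, 0, 0, 100, 4.3, -4.3, 0, 0, 100, 4.3, -4.3, 0, 0, 100, 4.3, -4.3, 0, 0, 100, 4.3, -4.3, 0, 0],
)

```text
clock: 1.1
position: [0.4922, 0.203, 0.2311]
ee_rot: [-0.0, 0.121, 0.993, 0.0]
contact_force: [-0.2, -0.1, 0.6]
width: 0.0854
```

```bash
python3 - <<'E'
from h import *
import time
s=manip.get_state(); im=manip.get_image("wrist"); np.save("s1.npy",s,allow_pickle=True)
print(s["position"],s["ee_rot"],np.abs(s["qd"]).max())
cv2.imwrite("pics/w1.png",im[:,:,::-1])
E
```

```text
[0.49218487 0.20300648 0.23107822] [-2.05280685e-04  1.20729223e-01  9.92685450e-01  1.02708661e-04] 0.8493315548741979
```

View pics/w1.png

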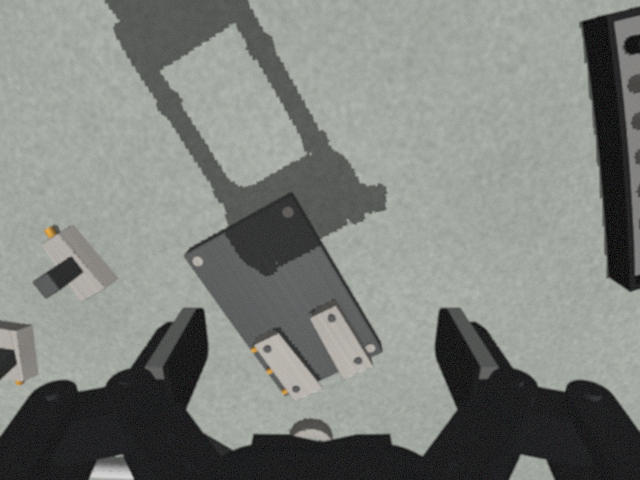

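The near view shows the fixture with base corners at about (293,193), (186,250) and (381,350), the gib on the left and the fixed rail on the right. The arm was still settling, so I retake the picture at rest and crop it.

```bash
python3 - <<'E'
from h import *
for i in range(4): manip.get_image("wrist")
s=manip.get_state(); im=manip.get_image("wrist")[:,:,::-1]; np.save("s1.npy",s,allow_pickle=True)
print(s["position"],s["ee_rot"],np.abs(s["qd"]).max())
cv2.imwrite("pics/w2.png",im)
cv2.imwrite("pics/w2c.png",cv2.resize(im[175:425,160:420],None,fx=3,fy=2.4,interpolation=2))
E
```

```text
[0.49065842 0.20466668 0.23073092] [-9.90867321e-04  1.21119557e-01  9.92637431e-01  4.22082033e-05] 0.03177778428310395
```

View pics/w2c.png

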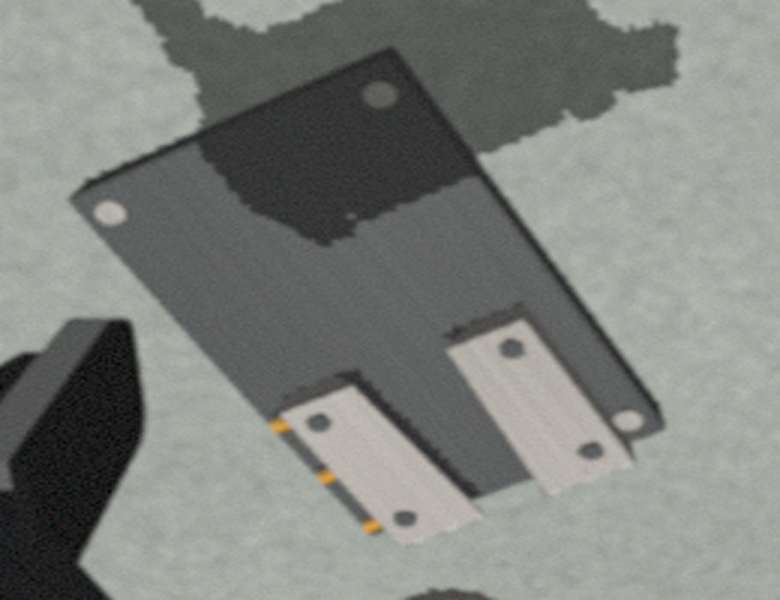

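```bash
python3 - <<'E'
from h import *
from scipy.optimize import least_squares
s=np.load("s1.npy",allow_pickle=True).item(); C=cam("wrist",s)
f=lambda x,y:(x/3+160,y/2.4+175)
px=np.array([f(390,52),f(84,192),f(447,350),f(552,495),f(353,383),f(483,517),f(658,418)])
P=np.array([(-90,60,20),(-90,-60,20),(20,17,34),(100,11.5,34),(20,-17,34),(100,-11.5,34),(100,60,20)])/1e3
def W(p): return P@R.from_euler("z",p[2]).as_matrix().T+[p[0],p[1],0]
r=least_squares(lambda p:(proj(C,W(p))-px).ravel(),[.6,.14,.245],loss="soft_l1")
print(r.x,(proj(C,W(r.x))-px).round(1).tolist())
print("screws z20",unproj(C,[f(380,96),f(110,213),f(627,420)],.02).round(4))
# top cam check, same fit
T=cam("top"); g=lambda x,y:(x/4+180-.375,y/4+170-.375)
px2=np.array([g(135,438),g(347,382),g(153,223),g(134,85),g(213,205),g(172,68),g(55,100)])
P2=P[[0,1,2,3,4,5,6]]
r2=least_squares(lambda p:(proj(T,W(p))-px2).ravel(),[.6,.14,.245],loss="soft_l1")
print(r2.x,(proj(T,W(r2.x))-px2).round(1).tolist())
# slide from top: button, post top
h=lambda x,y:((x-400)/4+300-.375,y/4+170-.375)
print("slide front/back at z16",unproj(T,[h(740,200),h(704,328)],.016), "post top",unproj(T,[h(726,261)],.058))
E
```

```text
[0.58999712 0.14302684 0.25466018] [[1.0, 0.0], [-6.3, 0.8], [-0.7, -1.2], [-2.3, 0.2], [0.1, -0.6], [1.0, -0.4], [3.3, 5.0]]
screws z20 [[0.5033 0.1701 0.02  ]
 [0.5291 0.0736 0.02  ]
 [0.6631 0.2136 0.02  ]]
[0.59169344 0.1393484  0.25871535] [[-0.4, 0.6], [0.3, 0.9], [0.8, -0.2], [-0.8, -2.4], [1.1, 0.3], [0.1, -0.8], [-1.1, 0.3]]
slide front/back at z16 [[ 0.62318334 -0.19676993  0.016     ]
 [ 0.55328586 -0.17741865  0.016     ]] post top [[ 0.58812009 -0.18378664  0.058     ]]
```

Call:
carry_out(
  moves=[100, 0.7, -4, -0.5, -0.003, 100, 0.7, -4, -0.5, -0.003, 100, 0.7, -4, -0.5, -0.003, 100, 0.7, -4, -0.5, -0.003, 100, 0.7, -4, -0.5, -0.003, 100, 0.7, -4, -0.5, -0.003, 100, 0.7, -4, -0.5, -0.003, 100, 0.7, -4, -0.5, -0.003, 100, 0.7, -4, -0.5, -0.003, 100, 0.7, -3, -0.5, -0.003],
)

```text
clock: 2.4
position: [0.5614, -0.1855, 0.1813]
ee_rot: [0.0, 0.135, 0.991, -0.0]
contact_force: [0.7, 0.3, -0.1]
width: 0.0856
```

```bash
python3 - <<'E'
from h import *
for i in range(4): manip.get_image("wrist")
s=manip.get_state(); im=manip.get_image("wrist")[:,:,::-1]; np.save("s2.npy",s,allow_pickle=True)
print(s["position"],s["ee_rot"],np.abs(s["qd"]).max())
C=cam("wrist",s); p=proj(C,[(.588,-.185,.02)])[0]; print(p)
x,y=int(p[0])-100,max(0,int(p[1])-90)
cv2.imwrite("pics/w3.png",im)
cv2.imwrite("pics/w3c.png",cv2.resize(im[y:y+180,x:x+200],None,fx=3,fy=3,interpolation=2)); print(x,y)
E
```

```text
[ 0.5610166  -0.18379736  0.18100765] [-5.86301080e-04  1.35068893e-01  9.90835822e-01  6.51165324e-04] 0.02065987829934967
[327.47660814 239.29476452]
227 149
```

View pics/w3c.png

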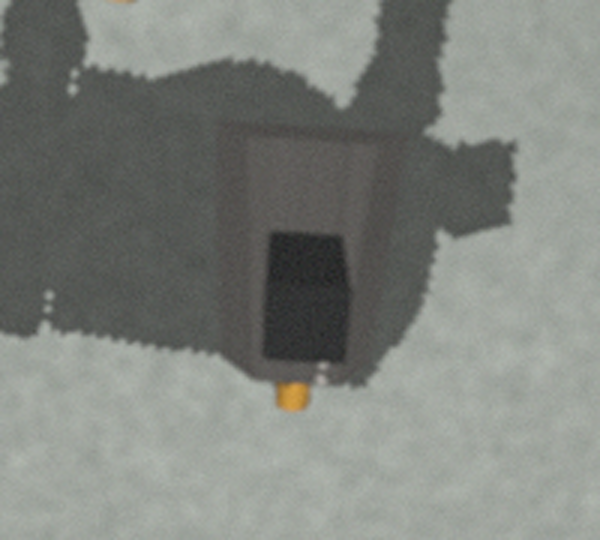

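The crop shows the target slide, post top centred at about (305,323), button at (293,397) and back edge along y≈130.

```bash
python3 - <<'E'
from h import *
s=np.load("s2.npy",allow_pickle=True).item(); C=cam("wrist",s)
f=lambda *l:[(x/3+227-.33,y/3+149-.33) for x,y in l]
pt=unproj(C,f((264,287),(350,290),(346,360),(262,358)),.058); pb=unproj(C,f((270,233),(341,236)),.016)
bb=unproj(C,f((218,122),(412,135)),0); bt=unproj(C,f((293,410)),.008)
print("post top",pt.round(4).tolist(),pt.mean(0),np.linalg.norm(pt[1]-pt[0]),np.linalg.norm(pt[2]-pt[1]))
print("post bottom near",pb.round(4).tolist(), "mid",pb.mean(0))
print("back",bb.round(4).tolist(),bb.mean(0),np.linalg.norm(bb[1]-bb[0]),"button tip",bt)
d=(bt-bb.mean(0))[0,:2]; print("len",np.hypot(*d),"yaw",np.arctan2(d[1],d[0]))
e=bb[0]-bb[1]; print("yaw back",np.arctan2(e[1],e[0])+np.pi/2, -np.pi/2+np.arctan2(-e[1],-e[0]))
q=s["ee_rot"]; print("jaw",2*np.arctan2(q[2],q[1])-np.pi/2)
E
```

```text
post top [[0.5759, -0.1916, 0.058], [0.582, -0.1725, 0.058], [0.599, -0.1779, 0.058], [0.5931, -0.197, 0.058]] [ 0.58750796 -0.18474442  0.058     ] 0.020078958387977634 0.017814619644243152
post bottom near [[0.5765, -0.1907, 0.016], [0.5824, -0.1728, 0.016]] mid [ 0.57943286 -0.18174292  0.016     ]
back [[0.5471, -0.1973, 0.0], [0.5648, -0.1473, 0.0]] [ 0.55593829 -0.17230918  0.        ] 0.05299995777456641 button tip [[ 0.63214806 -0.19962835  0.008     ]]
len 0.08095842029472314 yaw -0.344203343079695
yaw back -0.33928546513137037 -0.33928546513137037
jaw 1.2998302382368792
```

Call:
carry_out(
  moves=[100, 0.6, 0, -2.5, -0.01, 100, 0.6, 0, -2.5, -0.01, 100, 0.6, 0, -2.5, -0.01, 100, 0.6, 0, -2.5, -0.01, 100, 0.3, 0, -2.5, -0.01, 100, 0, 0, -1.5, 0, 100, 0, 0, -1, 0, 100, 0, 0, -0.5, 0, 100, 0, 0, -0.3, 0, 60, 0, 0, 0, 0],
  squeeze=40,
)

```text
clock: 3.65
position: [0.5885, -0.185, 0.0238]
ee_rot: [0.0, 0.16, 0.987, -0.0]
contact_force: [-0.3, -0.2, 1.0]
width: 0.0733
```

Call:
carry_out(
  moves=[0, 0, 0, 0, 0, 0, 0, 0, 0, 0, 0, 0, 0, 0, 0, 0, 0, 0, 0, 0, 0, 0, 0, 0, 0, 0, 0, 0, 0, 0, 0, 0, 0, 0, 0, 0, 0, 0, 0, 0, 0, 0, 0, 0, 0, 0, 0, 0, 0, 0],
)

```text
clock: 4.65
position: [0.5885, -0.1856, 0.0238]
ee_rot: [0.0, 0.16, 0.987, -0.0]
contact_force: [-2.1, -0.2, 5.8]
width: 0.0195
```

Call:
carry_out(
  moves=[0, 0, 0, 1, 0, 0, 0, 0, 2.5, 0, 0, 0, 0, 2.5, 0, 0, 0, 0, 2.5, 0, 0, 0, 2, 1.5, 0.05, 0, 0, 2, 0, 0.05, 0, 0, 2, 0, 0.05, 0, 0, 2, 0, 0.05, 0, 0, 2, 0, 0.05, 0, 0, 2, 0, 0.05],
)

```text
clock: 5.65
position: [0.5872, -0.0639, 0.1224]
ee_rot: [-0.001, 0.01, 1.0, 0.001]
contact_force: [-0.0, 0.1, -3.7]
width: 0.0192
```

Call:
carry_out(
  moves=[0, -0.4, 2, 0, 0.03, 0, -0.4, 2, 0, 0.03, 0, -0.4, 2, 0, 0.03, 0, -0.4, 2, 0, 0.03, 0, -0.4, 2, 0, 0.03, 0, -0.4, 2, 0, 0.03, 0, -0.4, 2, 0, 0.03, 0, -0.4, 2, 0, 0.03, 0, -0.4, 2, 0, 0.03, 0, -0.2, 1.6, 0, 0.01],
)

```text
clock: 6.65
position: [0.5487, 0.132, 0.1225]
ee_rot: [-0.001, -0.129, 0.992, 0.0]
contact_force: [0.3, -0.1, -2.9]
width: 0.0197
```

```bash
python3 - <<'E'
from h import *
for i in range(4): manip.get_image("wrist")
s=manip.get_state(); im=manip.get_image("wrist")[:,:,::-1]; np.save("s3.npy",s,allow_pickle=True)
q=s["ee_rot"]; print(s["position"],"jaw",2*np.arctan2(q[2],q[1])-np.pi/2,s["width"],s["contact_force"])
cv2.imwrite("pics/w4.png",im)
E
```

```text
[0.55001331 0.13069568 0.12300742] jaw 1.829786129592796 0.01963508017420625 [-1.4909143  -0.04826087 -3.58073885]
```

View pics/w4.png

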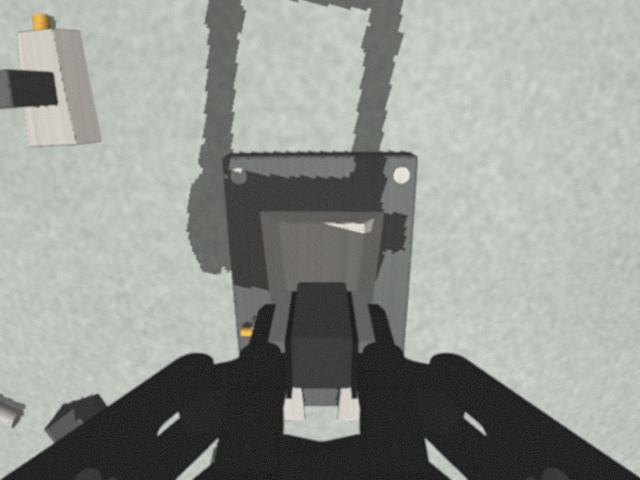

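The slide is held with its back edge at about (261–384, 212). The fixture's near screws are at (238,176) and (401,175), and the way is straight ahead. I compute the lateral and yaw offsets.

```bash
python3 - <<'E'
from h import *
s=np.load("s3.npy",allow_pickle=True).item(); C=cam("wrist",s)
pz=s["position"]; 
u=np.array([np.cos(.259),np.sin(.259)]); v=np.array([-u[1],u[0]])
def rel(px,z):
    a=unproj(C,px,z)[:,:2]-pz[:2]; return (np.c_[a@u,a@v]*1e3).round(1).tolist()
print("back bottom",rel([(261,212),(384,212)],.0992))
print("back top",rel([(279,220),(369,220)],.1152))
print("screws",rel([(238,176),(401,175)],.02))
print("edge",rel([(225,158),(416,155)],.02))
print("rail far end inner",rel([(303,405),(339,405)],.034), "gap .034; outer 283,360",rel([(283,418),(360,418)],.034))
im=cv2.imread("pics/w4.png")
cv2.imwrite("pics/w4c.png",np.hstack([cv2.resize(im[140:265,210:430],None,fx=3.4,fy=3.4,interpolation=2)[:, :750]]))
cv2.imwrite("pics/w4d.png",cv2.resize(np.vstack([im[145:240,215:425],im[330:430,215:425]]),None,fx=3,fy=3,interpolation=2))
E
```

```text
back bottom [[-34.7, -24.6], [-34.7, 28.0]]
back top [[-36.0, -15.3], [-36.0, 19.7]]
screws [[-35.2, -50.1], [-35.8, 50.1]]
edge [[-46.3, -57.4], [-48.1, 58.6]]
rail far end inner [[127.9, -12.0], [127.8, 13.9]] gap .034; outer 283,360 [[140.2, -26.9], [140.2, 29.5]]
```

View pics/w4d.png

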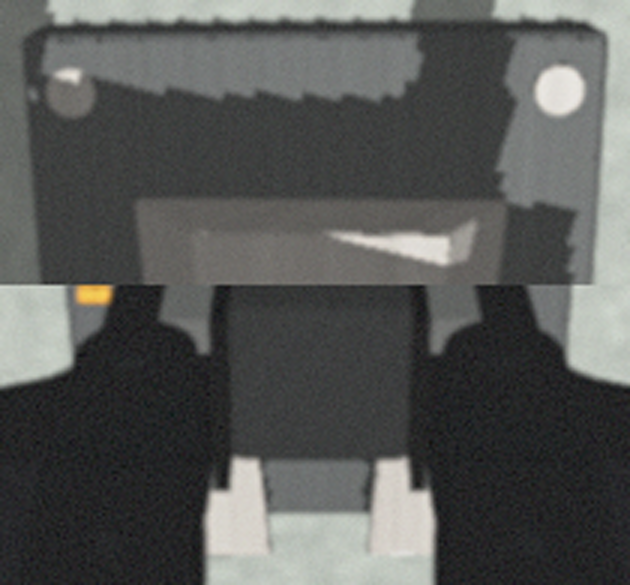

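Call:
carry_out(
  moves=[0, 0, 0, -1, 0.005, 0, 0.03, -0.1, -1.5, 0, 0, 0, 0, -1.5, 0, 0, 0, 0, -1.5, 0, 0, 0, 0, -1, 0, 0, 0, 0, -0.6, 0, 0, 0, 0, -0.3, 0, 0, 0, 0, -0.2, 0, 0, 0, 0, 0, 0, 0, 0, 0, 0, 0],
)

```text
clock: 7.9
position: [0.5509, 0.1298, 0.0478]
ee_rot: [0.001, -0.131, 0.991, 0.0]
contact_force: [-0.0, -0.5, -4.5]
width: 0.0198
```

```bash
python3 - <<'E'
from h import *
for i in range(2): manip.get_image("wrist")
s=manip.get_state(); im=manip.get_image("wrist")[:,:,::-1]; np.save("s4.npy",s,allow_pickle=True)
q=s["ee_rot"]; print(s["position"],"jaw",2*np.arctan2(q[2],q[1])-np.pi/2,s["width"],s["contact_force"])
cv2.imwrite("pics/w5.png",im)
cv2.imwrite("pics/t5.png",manip.get_image("top")[:,:,::-1])
cv2.imwrite("pics/w5b.png",cv2.resize(im[90:440,170:470],None,fx=2,fy=1.7,interpolation=2))
E
```

```text
[0.55091662 0.12985594 0.04783517] jaw 1.834122768106027 0.019411618493217188 [ 0.56061187  0.38193569 -4.00108221]
```

View pics/w5b.png

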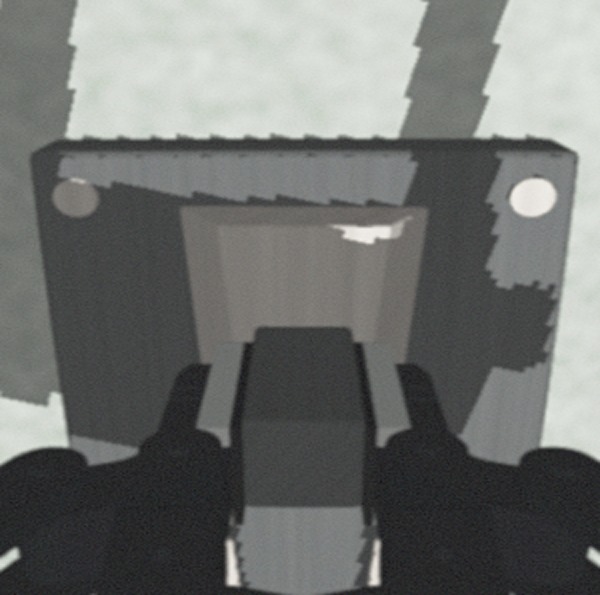

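The slide's back edge, the screws and the way are centred on the same column (about 304 in the crop), within about 0.5 mm, and all parallel. I lower it 3 mm and advance.

Call:
carry_out(
  moves=[0, 0, 0, -0.2, 0, 0, 0, 0, -0.1, 0, 0, 0.39, 0.1, 0, 0, 0, 0.39, 0.1, 0, 0, 0, 0.39, 0.11, 0, 0, 0, 0.39, 0.1, 0, 0, 0, 0.39, 0.1, 0, 0, 0, 0.39, 0.11, 0, 0, 0, 0.39, 0.1, 0, 0, 0, 0.39, 0.11, 0, 0],
)

```text
clock: 9.1
position: [0.5821, 0.1381, 0.0443]
ee_rot: [0.0, -0.131, 0.991, 0.0]
contact_force: [0.1, 0.2, -3.4]
width: 0.0194
```

Call:
carry_out(
  moves=[0, 0.19, 0.05, 0, 0, 0, 0.19, 0.05, 0, 0, 0, 0.19, 0.05, 0, 0, 0, 0.19, 0.05, 0, 0, 0, 0.19, 0.06, 0, 0, 0, 0.19, 0.05, 0, 0, 0, 0.19, 0.05, 0, 0, 0, 0.19, 0.05, 0, 0, 0, 0.1, 0.03, 0, 0, 0, 0, 0, 0, 0],
)

```text
clock: 10.1
position: [0.5982, 0.1425, 0.0443]
ee_rot: [0.0, -0.131, 0.991, 0.0]
contact_force: [0.5, 1.0, -3.4]
width: 0.0197
```

```bash
python3 - <<'E'
from h import *
s=manip.get_state(); im=manip.get_image("wrist")[:,:,::-1]
q=s["ee_rot"]; print(s["position"],"jaw",2*np.arctan2(q[2],q[1])-np.pi/2,s["contact_force"],s["moment"])
cv2.imwrite("pics/w6b.png",cv2.resize(im[90:440,170:470],None,fx=2,fy=1.7,interpolation=2))
E
```

```text
[0.59816838 0.14248244 0.04430148] jaw 1.8340844016284805 [ 0.50593562  1.03822545 -3.36324425] [-0.01171636  0.0107269   0.00559822]
```

View pics/w6b.png

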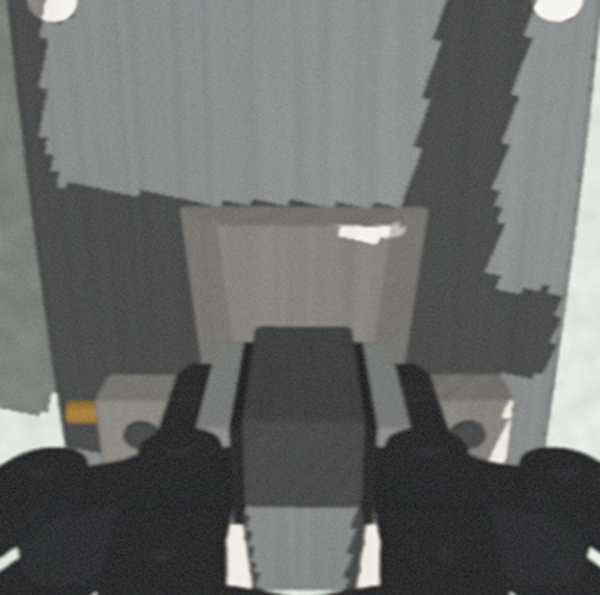

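Call:
carry_out(
  moves=[0, 0, 0, -0.05, 0, 0, 0, 0, 0, 0, 100, 0, 0, 0, 0, 100, 0, 0, 0, 0, 100, 0, 0, 0, 0, 100, 0, 0, 0, 0, 100, 0, 0, 0, 0, 100, 0, 0, 0, 0, 100, 0, 0, 1, 0, 100, 0, 0, 2, 0],
)

```text
clock: 11.15
position: [0.5967, 0.1423, 0.0731]
ee_rot: [-0.002, -0.131, 0.991, 0.0]
contact_force: [-0.1, 0.1, 0.5]
width: 0.0852
```

Call:
carry_out(
  moves=[100, 0, 0, 2, 0, 100, 0, 0, 1.5, 0, 0, -1.5, -0.4, 0, 0, 0, -1.5, -0.4, 0, 0, 0, -1.5, -0.4, 0, 0, 0, -1, -0.26, 0, 0, 0, 0, 0, 0, 0, 0, 0, 0, 0, 0, 0, 0, 0, 0, 0, 0, 0, 0, 0, 0],
)

```text
clock: 12.15
position: [0.5437, 0.128, 0.1088]
ee_rot: [0.0, -0.131, 0.991, 0.0]
contact_force: [0.2, -0.4, -1.0]
width: 0.0002
```

Call:
carry_out(
  moves=[0, 0, 0, -1.5, 0, 0, 0, 0, -1.5, 0, 0, 0, 0, -1.5, 0, 0, 0, 0, -1.5, 0, 0, 0, 0, -1, 0, 0, 0, 0, -0.6, 0, 0, 0, 0, -0.4, 0, 0, 0, 0, -0.1, 0, 0, 0, 0, 0, 0, 0, 0, 0, 0, 0],
)

```text
clock: 13.15
position: [0.5434, 0.1279, 0.0284]
ee_rot: [0.001, -0.131, 0.991, 0.0]
contact_force: [-0.4, -0.4, -0.4]
width: -0.0001
```

```bash
python3 - <<'E'
from h import *
s=manip.get_state(); im=manip.get_image("wrist")[:,:,::-1]
q=s["ee_rot"]; print(s["position"],"jaw",2*np.arctan2(q[2],q[1])-np.pi/2,s["contact_force"],s["moment"])
cv2.imwrite("pics/t7.png",cv2.resize(manip.get_image("scene")[230:370,340:500,::-1],None,fx=4,fy=4,interpolation=2))
E
```

```text
[0.54340123 0.12791287 0.02835944] jaw 1.8340261211500208 [-0.42439405 -0.40871617 -0.4496436 ] [-0.06302794 -0.03004548  0.04426068]
```

View pics/t7.png

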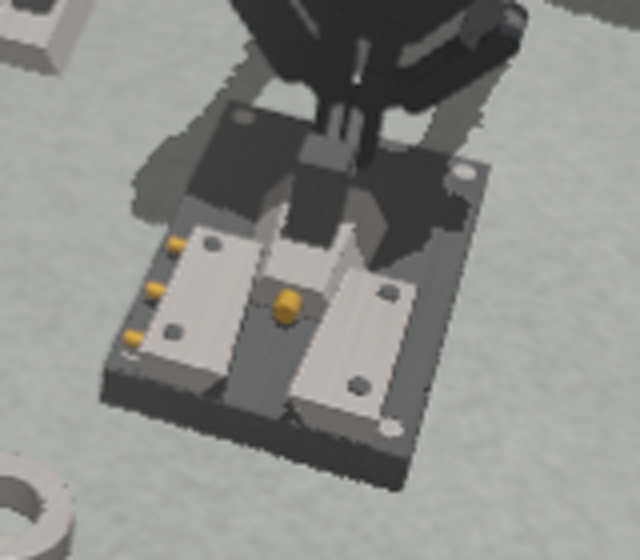

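The scene crop shows the slide entered between the rails with its button pointing forward, and the closed fingers behind it. I push slowly.

Call:
carry_out(
  moves=[0, 0.1, 0.026, 0, 0, 0, 0.1, 0.026, 0, 0, 0, 0.1, 0.026, 0, 0, 0, 0.1, 0.026, 0, 0, 0, 0.1, 0.026, 0, 0, 0, 0.1, 0.026, 0, 0, 0, 0.1, 0.026, 0, 0, 0, 0.1, 0.026, 0, 0, 0, 0.1, 0.026, 0, 0, 0, 0.1, 0.026, 0, 0],
)

```text
clock: 14.25
position: [0.553, 0.1305, 0.0278]
ee_rot: [-0.0, -0.131, 0.991, 0.0]
contact_force: [-0.0, -0.6, -0.4]
width: -0.0003
```

Call:
carry_out(
  moves=[0, 0.1, 0.026, 0, 0, 0, 0.1, 0.026, 0, 0, 0, 0.1, 0.026, 0, 0, 0, 0.1, 0.026, 0, 0, 0, 0.1, 0.026, 0, 0, 0, 0.1, 0.026, 0, 0, 0, 0.1, 0.026, 0, 0, 0, 0.1, 0.026, 0, 0, 0, 0.1, 0.026, 0, 0, 0, 0.1, 0.026, 0, 0],
)

```text
clock: 15.25
position: [0.5631, 0.1331, 0.0278]
ee_rot: [0.0, -0.131, 0.991, 0.0]
contact_force: [-1.0, 0.7, -0.8]
width: 0.0003
```

Call:
carry_out(
  moves=[0, 0.015, 0.004, 0, 0, 0, 0.015, 0.004, 0, 0, 0, 0.015, 0.004, 0, 0, 0, 0.015, 0.004, 0, 0, 0, 0.015, 0.004, 0, 0, 0, 0.015, 0.004, 0, 0, 0, 0.015, 0.004, 0, 0, 0, 0.015, 0.004, 0, 0, 0, 0, 0, 0, 0, 0, 0, 0, 0, 0],
)

```text
clock: 16.25
position: [0.5642, 0.1334, 0.0278]
ee_rot: [0.0, -0.131, 0.991, 0.0]
contact_force: [-0.8, 0.1, 0.2]
width: -0.0002
```

Call:
carry_out(
  moves=[0, 0.015, 0.004, 0, 0, 0, 0.015, 0.004, 0, 0, 0, 0.015, 0.004, 0, 0, 0, 0.015, 0.004, 0, 0, 0, 0.015, 0.004, 0, 0, 0, 0.015, 0.004, 0, 0, 0, 0.015, 0.004, 0, 0, 0, 0.015, 0.004, 0, 0, 0, 0.015, 0.004, 0, 0, 0, 0, 0, 0, 0],
)

```text
clock: 17.25
position: [0.5656, 0.1337, 0.0278]
ee_rot: [0.0, -0.131, 0.991, 0.0]
contact_force: [-0.7, -0.2, 0.9]
width: -0.0001
```

Call:
carry_out(
  moves=[0, 0.015, 0.004, 0, 0, 0, 0.015, 0.004, 0, 0, 0, 0.015, 0.004, 0, 0, 0, 0.015, 0.004, 0, 0, 0, 0.015, 0.004, 0, 0, 0, 0.015, 0.004, 0, 0, 0, 0.015, 0.004, 0, 0, 0, 0.015, 0.004, 0, 0, 0, 0.015, 0.004, 0, 0, 0, 0, 0, 0, 0],
)

```text
clock: 18.25
position: [0.5669, 0.1341, 0.0278]
ee_rot: [0.0, -0.131, 0.991, 0.0]
contact_force: [-0.0, -0.3, 0.1]
width: 0.0003
```

```bash
cat > b.py <<'E'
from h import *
C=cam("scene")
def btn(im,pred=(.66,.158)):  # fixture window; brass blobs -> world at z .028
    h=cv2.cvtColor(im,cv2.COLOR_BGR2HSV); m=cv2.inRange(h,(12,130,120),(28,255,255))
    n,_,st,c=cv2.connectedComponentsWithStats(m)
    return [(int(st[i,4]),c[i].round(1).tolist()) for i in range(1,n) if st[i,4]>4]
if __name__=="__main__":
    old=cv2.resize(cv2.imread("pics/t7.png"),(160,140),interpolation=cv2.INTER_AREA)
    new=manip.get_image("scene")[230:370,340:500,::-1].copy()
    u=np.array([.966,.26])
    for im in(old,new):
        for a,c in btn(im):
            w=unproj(C,[(c[0]+340,c[1]+230)],.028)[0,:2]-[.591,.141]
            print(a,c,(w@u*1e3).round(1),(w@[-.26,.966]*1e3).round(1))
        print()
    print(manip.get_state()["contact_force"])
E
python3 b.py
```

```text
9 [43.7, 60.9] 29.2 -52.7
10 [38.2, 72.0] 58.8 -53.2
35 [71.4, 75.8] 46.0 -1.9
10 [32.8, 84.0] 88.6 -52.8

10 [43.6, 60.7] 28.8 -53.0
11 [38.4, 71.9] 58.4 -52.9
39 [69.2, 81.1] 59.3 -2.2
11 [32.6, 84.1] 88.9 -53.1

[-0.17644066 -0.21566835  0.27306709]
```

Call:
carry_out(
  moves=[0, 0.015, 0.004, 0, 0, 0, 0.015, 0.004, 0, 0, 0, 0.015, 0.004, 0, 0, 0, 0.015, 0.004, 0, 0, 0, 0.015, 0.004, 0, 0, 0, 0.015, 0.004, 0, 0, 0, 0.015, 0.004, 0, 0, 0, 0.015, 0.004, 0, 0, 0, 0.015, 0.004, 0, 0, 0, 0.015, 0.004, 0, 0],
)

```text
clock: 19.3
position: [0.5684, 0.1345, 0.0278]
ee_rot: [-0.0, -0.131, 0.991, 0.0]
contact_force: [0.1, -0.7, 0.6]
width: -0.0001
```

Call:
carry_out(
  moves=[0, 0.015, 0.004, 0, 0, 0, 0.015, 0.004, 0, 0, 0, 0.015, 0.004, 0, 0, 0, 0.015, 0.004, 0, 0, 0, 0.015, 0.004, 0, 0, 0, 0.015, 0.004, 0, 0, 0, 0.015, 0.004, 0, 0, 0, 0.015, 0.004, 0, 0, 0, 0.015, 0.004, 0, 0, 0, 0.015, 0.004, 0, 0],
)

```text
clock: 20.3
position: [0.5699, 0.1349, 0.0278]
ee_rot: [0.0, -0.131, 0.991, 0.0]
contact_force: [-1.0, -0.0, -0.1]
width: 0.0003
```

Call:
carry_out(
  moves=[0, 0.015, 0.004, 0, 0, 0, 0.015, 0.004, 0, 0, 0, 0.015, 0.004, 0, 0, 0, 0.015, 0.004, 0, 0, 0, 0.015, 0.004, 0, 0, 0, 0.015, 0.004, 0, 0, 0, 0.015, 0.004, 0, 0, 0, 0.015, 0.004, 0, 0, 0, 0.015, 0.004, 0, 0, 0, 0.015, 0.004, 0, 0],
)

```text
clock: 21.3
position: [0.5714, 0.1353, 0.0278]
ee_rot: [0.0, -0.131, 0.991, 0.0]
contact_force: [-0.4, 0.0, 0.7]
width: -0.0002
```

Call:
carry_out(
  moves=[0, 0.015, 0.004, 0, 0, 0, 0.015, 0.004, 0, 0, 0, 0.015, 0.004, 0, 0, 0, 0.015, 0.004, 0, 0, 0, 0.015, 0.004, 0, 0, 0, 0.015, 0.004, 0, 0, 0, 0.015, 0.004, 0, 0, 0, 0.015, 0.004, 0, 0, 0, 0.015, 0.004, 0, 0, 0, 0.015, 0.004, 0, 0],
)

```text
clock: 22.3
position: [0.5729, 0.1357, 0.0278]
ee_rot: [-0.0, -0.131, 0.991, 0.0]
contact_force: [-1.2, 0.2, 0.9]
width: 0.0
```

Call:
carry_out(
  moves=[0, 0.015, 0.004, 0, 0, 0, 0.015, 0.004, 0, 0, 0, 0.015, 0.004, 0, 0, 0, 0.015, 0.004, 0, 0, 0, 0.015, 0.004, 0, 0, 0, 0.015, 0.004, 0, 0, 0, 0.015, 0.004, 0, 0, 0, 0.015, 0.004, 0, 0, 0, 0.015, 0.004, 0, 0, 0, 0.015, 0.004, 0, 0],
)

```text
clock: 23.3
position: [0.5743, 0.1361, 0.0278]
ee_rot: [-0.0, -0.131, 0.991, 0.0]
contact_force: [-1.3, 0.7, 0.4]
width: 0.0002
```

Call:
carry_out(
  moves=[0, 0.015, 0.004, 0, 0, 0, 0.015, 0.004, 0, 0, 0, 0.015, 0.004, 0, 0, 0, 0.015, 0.004, 0, 0, 0, 0.015, 0.004, 0, 0, 0, 0.015, 0.004, 0, 0, 0, 0.015, 0.004, 0, 0, 0, 0.015, 0.004, 0, 0, 0, 0.015, 0.004, 0, 0, 0, 0.015, 0.004, 0, 0],
)

```text
clock: 24.3
position: [0.5759, 0.1365, 0.0278]
ee_rot: [0.0, -0.131, 0.991, 0.0]
contact_force: [-0.9, 0.5, -0.5]
width: 0.0002
```

Call:
carry_out(
  moves=[0, 0.015, 0.004, 0, 0, 0, 0.015, 0.004, 0, 0, 0, 0.015, 0.004, 0, 0, 0, 0.015, 0.004, 0, 0, 0, 0.015, 0.004, 0, 0, 0, 0.015, 0.004, 0, 0, 0, 0.015, 0.004, 0, 0, 0, 0.015, 0.004, 0, 0, 0, 0.015, 0.004, 0, 0, 0, 0.015, 0.004, 0, 0],
)

```text
clock: 25.3
position: [0.5773, 0.1369, 0.0278]
ee_rot: [-0.0, -0.131, 0.991, 0.0]
contact_force: [-2.0, -0.1, 0.6]
width: -0.0001
```

Call:
carry_out(
  moves=[0, 0.012, 0.003, 0, 0, 0, 0.012, 0.003, 0, 0, 0, 0.012, 0.003, 0, 0, 0, 0.012, 0.003, 0, 0, 0, 0.012, 0.003, 0, 0, 0, 0.012, 0.003, 0, 0, 0, 0.012, 0.003, 0, 0, 0, 0.012, 0.003, 0, 0, 0, 0.012, 0.003, 0, 0, 0, 0.012, 0.003, 0, 0],
)

```text
clock: 26.3
position: [0.5785, 0.1372, 0.0278]
ee_rot: [-0.0, -0.131, 0.991, 0.0]
contact_force: [-0.6, -0.6, 0.6]
width: 0.0002
```

Call:
carry_out(
  moves=[0, 0.015, 0.004, 0, 0, 0, 0.015, 0.004, 0, 0, 0, 0.015, 0.004, 0, 0, 0, 0.015, 0.004, 0, 0, 0, 0.015, 0.004, 0, 0, 0, 0.015, 0.004, 0, 0, 0, 0.015, 0.004, 0, 0, 0, 0.015, 0.004, 0, 0, 0, 0.015, 0.004, 0, 0, 0, 0.015, 0.004, 0, 0],
)

```text
clock: 27.3
position: [0.5801, 0.1376, 0.0278]
ee_rot: [-0.0, -0.131, 0.991, 0.0]
contact_force: [-0.7, 0.2, -0.7]
width: -0.0003
```

Call:
carry_out(
  moves=[0, 0.015, 0.004, 0, 0, 0, 0.015, 0.004, 0, 0, 0, 0.015, 0.004, 0, 0, 0, 0.015, 0.004, 0, 0, 0, 0.015, 0.004, 0, 0, 0, 0.015, 0.004, 0, 0, 0, 0.015, 0.004, 0, 0, 0, 0.015, 0.004, 0, 0, 0, 0.015, 0.004, 0, 0, 0, 0.015, 0.004, 0, 0],
)

```text
clock: 28.3
position: [0.5815, 0.138, 0.0278]
ee_rot: [-0.0, -0.131, 0.991, 0.0]
contact_force: [-1.5, 1.0, 0.5]
width: 0.0002
```

Call:
carry_out(
  moves=[0, 0.015, 0.004, 0, 0, 0, 0.015, 0.004, 0, 0, 0, 0.015, 0.004, 0, 0, 0, 0.015, 0.004, 0, 0, 0, 0.015, 0.004, 0, 0, 0, 0.015, 0.004, 0, 0, 0, 0.015, 0.004, 0, 0, 0, 0.015, 0.004, 0, 0, 0, 0.015, 0.004, 0, 0, 0, 0.015, 0.004, 0, 0],
)

```text
clock: 29.3
position: [0.583, 0.1384, 0.0278]
ee_rot: [-0.0, -0.131, 0.991, 0.0]
contact_force: [-1.4, 0.2, 0.4]
width: -0.0003
```

Call:
carry_out(
  moves=[0, 0.015, 0.004, 0, 0, 0, 0.015, 0.004, 0, 0, 0, 0.015, 0.004, 0, 0, 0, 0.015, 0.004, 0, 0, 0, 0.015, 0.004, 0, 0, 0, 0.015, 0.004, 0, 0, 0, 0.015, 0.004, 0, 0, 0, 0.015, 0.004, 0, 0, 0, 0.015, 0.004, 0, 0, 0, 0.015, 0.004, 0, 0],
)

```text
clock: 30.3
position: [0.5831, 0.1384, 0.0276]
ee_rot: [-0.002, -0.131, 0.991, -0.0]
contact_force: [-6.4, -2.5, 3.0]
width: 0.0003
```

It has stopped advancing and the force is rising, with the arm giving about 4–5 N/mm. I continue to 15 N.

Call:
carry_out(
  moves=[0, 0.015, 0.004, 0, 0, 0, 0.015, 0.004, 0, 0, 0, 0.015, 0.004, 0, 0, 0, 0.015, 0.004, 0, 0, 0, 0.015, 0.004, 0, 0, 0, 0.015, 0.004, 0, 0, 0, 0.015, 0.004, 0, 0, 0, 0, 0, 0, 0, 0, 0, 0, 0, 0, 0, 0, 0, 0, 0],
)

```text
clock: 31.3
position: [0.5832, 0.1385, 0.0274]
ee_rot: [-0.003, -0.131, 0.991, -0.0]
contact_force: [-6.0, -1.9, 3.2]
width: -0.0002
```

```bash
python3 b.py|tail -6; python3 -c "
from rig import manip
s=manip.get_state();print(s['position'],s['contact_force'],s['moment'],s['qd'].round(4))"
```

```text
6 [43.8, 60.8] 28.9 -52.6
11 [38.4, 71.9] 58.4 -52.9
11 [32.6, 84.1] 88.9 -53.1
41 [66.8, 88.5] 76.9 -1.6

[-6.73768722 -2.39376354  2.08609132]
[0.58318227 0.13847524 0.02739054] [-6.73768722 -2.39376354  2.08609132] [-0.37320544  1.16497041  0.03572374] [ 0.0002 -0.0007  0.0014 -0.0017  0.0002  0.0008]
```

Call:
carry_out(
  moves=[0, 0.015, 0.004, 0, 0, 0, 0.015, 0.004, 0, 0, 0, 0.015, 0.004, 0, 0, 0, 0.015, 0.004, 0, 0, 0, 0.015, 0.004, 0, 0, 0, 0.015, 0.004, 0, 0, 0, 0.015, 0.004, 0, 0, 0, 0, 0, 0, 0, 0, 0, 0, 0, 0, 0, 0, 0, 0, 0],
)

```text
clock: 32.35
position: [0.5832, 0.1385, 0.0272]
ee_rot: [-0.004, -0.131, 0.991, -0.0]
contact_force: [-7.8, -3.1, 4.0]
width: 0.0001
```

Call:
carry_out(
  moves=[0, 0.025, 0.0065, 0, 0, 0, 0.025, 0.0065, 0, 0, 0, 0.025, 0.0065, 0, 0, 0, 0.025, 0.0065, 0, 0, 0, 0.025, 0.0065, 0, 0, 0, 0.025, 0.0065, 0, 0, 0, 0.025, 0.0065, 0, 0, 0, 0.025, 0.0065, 0, 0, 0, 0, 0, 0, 0, 0, 0, 0, 0, 0],
)

```text
clock: 33.35
position: [0.5832, 0.1387, 0.0269]
ee_rot: [-0.006, -0.132, 0.991, -0.0]
contact_force: [-10.5, -3.7, 6.0]
width: 0.0002
```

Call:
carry_out(
  moves=[0, 0.03, 0.008, 0, 0, 0, 0.03, 0.008, 0, 0, 0, 0.03, 0.008, 0, 0, 0, 0.03, 0.008, 0, 0, 0, 0.03, 0.008, 0, 0, 0, 0.03, 0.008, 0, 0, 0, 0.03, 0.008, 0, 0, 0, 0.03, 0.008, 0, 0, 0, 0, 0, 0, 0, 0, 0, 0, 0, 0],
)

```text
clock: 34.35
position: [0.5833, 0.1388, 0.0265]
ee_rot: [-0.008, -0.132, 0.991, -0.001]
contact_force: [-15.1, -4.2, 7.3]
width: 0.0005
```

```bash
python3 b.py|tail -3; python3 -c "
from rig import manip
import numpy as np
f=[]
for i in range(6):
    manip.get_image('top'); f.append(manip.get_state()['contact_force'])
print(np.mean(f,0), np.mean(f,0)@[.965,.26,0])"
```

```text
40 [66.9, 88.4] 76.6 -1.5

[-14.07627051  -5.65452283   7.37155529]
[-14.55856264  -4.48083078   6.85712777] -15.214028953230155
```

The push is steady at 15.2 N and the slide is no longer moving. I back off straight, then lift clear.

Call:
carry_out(
  moves=[0, -0.2, -0.05, 0, 0, 0, -0.3, -0.08, 0, 0, 0, -0.5, -0.13, 0, 0, 0, -0.5, -0.13, 0, 0, 0, -0.5, -0.13, 0, 0, 0, -0.8, -0.2, 0.5, 0, 0, -0.5, -0.13, 1.5, 0, 0, 0, 0, 2.5, 0, 0, 0, 0, 3, 0, 0, 0, 0, 3, 0],
)

```text
clock: 35.7
position: [0.5579, 0.132, 0.1352]
ee_rot: [0.001, -0.131, 0.991, 0.0]
contact_force: [0.6, 0.7, -0.1]
width: -0.0001
```

Call:
carry_out(
  moves=[0, -3, 0, 2, 0, 0, -3, 0, 2, 0, 0, -3, 0, 2, 0, 0, -3, 0, 0, 0, 0, -2, 0, 0, 0, 0, 0, 0, 0, 0, 0, 0, 0, 0, 0, 0, 0, 0, 0, 0, 0, 0, 0, 0, 0, 0, 0, 0, 0, 0],
)

```text
clock: 36.7
position: [0.4188, 0.132, 0.1926]
ee_rot: [-0.0, -0.131, 0.991, 0.0]
contact_force: [0.2, 0.5, 0.0]
width: 0.0
```

```bash
python3 b.py|tail -6; python3 - <<'E'
from h import *
im=manip.get_image("top")[:,:,::-1]; s=manip.get_image("scene")[:,:,::-1]
a=cv2.resize(im[130:290,180:400],None,fx=2,fy=2,interpolation=2); b=cv2.resize(s[230:390,180:480],None,fx=2,fy=2,interpolation=2)[:, :600]
c=np.zeros((320*1,800,3),np.uint8)
cv2.imwrite("pics/end.png",np.hstack([a[:, :200],b]))
old=cv2.imread("pics/top0.png"); d=cv2.absdiff(old,np.ascontiguousarray(im))[130:172,220:400].max(2)
print("bystander diff",d.max(),(d>40).sum())
E
```

```text
10 [43.6, 60.7] 28.8 -53.0
11 [38.4, 71.9] 58.4 -52.9
11 [32.6, 84.1] 88.9 -53.1
35 [67.1, 88.0] 75.7 -1.4

[-0.1617301  -0.71477405  0.82032053]
bystander diff 15 0
```

View pics/end.png

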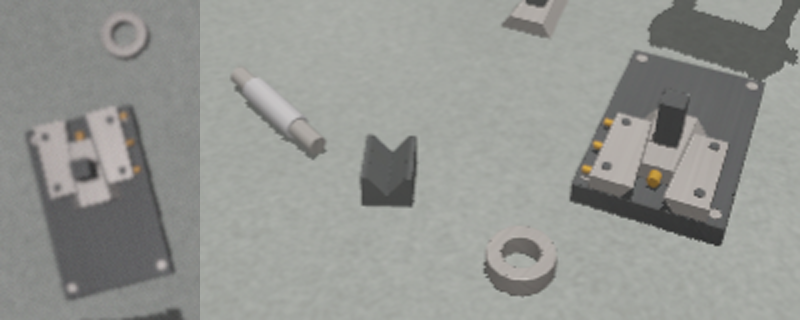

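```bash
python3 -c "
from rig import manip
s=manip.get_state();print(s['clock'],s['contact_force']);print(manip.sign_off())"
```

```text
36.85 [-0.1562932  -0.63389212 -0.20024435]
the job is handed in; nothing more can be done
None
```

The slide is in the tapered way and wedged about 36 mm along it (fixture x, against 35 for the middle gib setting). I handed the job in at 36.9 s with the arm well clear.

I picked up the farthest slide by its post and entered it narrow end first, about 6 mm along. I then let go and pushed its back end with the closed fingers.

**Push:** it slid at about 1–2 N, then stopped sharply. I raised the push to a steady 15.2 N along the way, backed straight off and lifted clear.

**Last checks:** the final pictures show the slide lying straight between the rails. The ring, plug and vee block show no change from the first top picture, and the wrist force was back to about zero.

**Not certain:**
- After I backed off, the brass button's image position read 0.9 mm farther back than under load. I put that down to the changed shadow and small blob size, but did not feel for it again.
- From the first firm contact to 15 N the tool advanced only about 0.5 mm, less than the roughly 1 mm expected.
- The pressure on the rail itself could not be measured.

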